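# Close the cold frame cover until it drops into its notches, and turn the catch over it

### The job

Close the little cold frame over the primulas: gently push its white-framed clear cover along the runners, towards the robot's left, until you feel it drop down into the notches and sit level below the rim. Then turn the black catch on the near wall fully in over the cover's frame. Push only: lift nothing, and leave the pots where they stand.

Things in the scene. Friction and masses are not known exactly. Their poses are not given: they have to be found in the camera images.
- coldframe: Open-topped green timber box fixed to the table, 240 mm in x, 580 in y, 160 high, walls 20 thick, floor 12. Origin: centre of its underside, z up. Its long axis y points to the robot's left, within 0.25 rad. Inside each long wall runs a bare wooden runner, 18 mm wide, its top 136.5 mm above the origin, with two notches. Inside, nothing stands at y below +20 mm.
- notch (a point): Centre of the +y notch of the near (-x) runner, level with the runner's top. Each runner has two notches, 20 mm long in y and 9 mm deep, at y = -5 and +235 mm of the cold frame.
- cover: Sliding cover: white-painted timber frame, clear pane nearly flush with its top, 196 mm in x, 290 in y, 22 thick, bars 34 wide, 0.5 to 0.9 kg. Origin: centre of the frame's underside; axes as the cold frame's, 2 mm side play. Four black feet, 6 mm high, 14 mm square, at its corners (y = +-120 mm) slide on the runners. It starts 60 to 150 mm short of its seat, origin 142.5 mm above the cold frame's.
- cover_edge (a point): Middle of the top edge of the cover's outer -y end face, on its centre line (145 mm from its origin): the face to push, 22 mm high, towards +y with about 2 to 7 N. When all four feet meet the notches (origin at y = +115 +-3 mm of the cold frame) the cover drops 6 mm, its top from 4.5 mm above the rim to 1.5 below, and goes no farther.
- catch (a joint): Black turn-button on top of the near (-x) long wall, turning about an upright pin. 0 = points to the cold frame's -y, along the wall; positive = anticlockwise from above, in over the cover; 1.57 = straight across the cover's bar. Stops at -0.6 and 1.60. Starts at -0.5 to 0 (outwards), stays where left, takes about 2 N at the wing. A raised cover beside it blocks it; it clears the seated one by 2.5 mm.
- catch_pivot (a point): Where the pin meets the underside of the catch's bar: x = -110, y = +125, z = +161 mm in the cold frame's frame. The bar is 18 mm wide, 7 mm thick and reaches 42 mm from the pin.
- catch_wing (a point): Middle of the top edge of the catch's upright thumb wing, 26 mm from the pin and 22 mm above the bar's underside; it turns with the catch. The wing is 6 mm thick and 26 mm long along the bar, and stands on the bar's middle line.
- primula_pink: Pink primula in a black pot, pot 80 mm across and 68 mm high, about 105 mm with the plant; loose, stands inside the cold frame, to be left alone. Origin at the centre of its underside.
- primula_yellow: Yellow primula, same pot and size, loose, inside the cold frame nearer its +y end, to be left alone. Origin at the centre of its underside.
- primula_red: Red primula, same pot and size, loose, stands on the table in front of the cold frame towards its -y end, to be left alone. Origin at the centre of its underside.
- empty_pot: Empty black pot, 84 mm across, 75 mm high, loose on the table to the robot's right, to be left alone. Origin at the centre of its underside.

How it is judged:
By the outcome, as a careful person would: the job done as asked, in the order asked, and still so for the second after the job is handed in, with the robot touching nothing.
It also fails if it takes over 50 s, if anything falls off the work surface, if the arm or the gripper's body presses on something with over 40 N, if the wrist force passes 120 N, or if a joint passes its speed limit or range.

### The arm

A 7-joint arm with a two-finger parallel gripper is mounted at the origin on the work surface. World frame = base frame: x ahead of the robot, y to its left, z up, the work surface at z = 0. Lengths are in m, angles in degrees, forces in N, time in s.
With the tool pointing down it reaches from about 0.425 to 0.875 m from the base axis. Payload 4.7 kg.
Tool frame: the origin (TCP) lies at the very end of the fingers, on their centre line; the grasp point (between the pads) lies 19 mm behind it; z points along the fingers, y is the line along which they close (so a half turn about z gives the same grasp; the last joint's range is limited). The gripper opens to 87 mm and grips with 3 to 60 N. Pads are 19 mm wide; open, the fingers measure 117 mm over their backs; the gripper's body (75 mm by 190 mm) begins 51 mm behind the grasp point.
Start: joints at [-72.072, 18.392, -4.016, 83.108, 1.295, 78.541, -3.26], TCP at [0.191, 0.621, 0.223] pointing down, gripper open.
Joint ranges: [-163.93, 163.93], [-17.29, 119.83], [-79.2, 71.16], [3.27, 140.29], [-89.18, 269.18], [5.43, 117.66], [-154.24, 154.24]. Speed limits (degrees/s): [147.25, 147.25, 180, 180, 180, 180, 180].

### API

Orientations are given as [roll, pitch, yaw] about the fixed x, y, z axes, in that order (R = Rz(yaw) Ry(pitch) Rx(roll)).
In Python, from cell import get_obs, eyes, env gives the robot as it stands.
- The arm moves only by the tool servo_tool, never from a script. Its argument "series" is a list that holds one entry, the list of rows, each a list of 7 numbers: the shift along the tool's x, y, z in units of 300 mm (1.0 is 300 mm), then the turn, a rotation vector about the tool's x, y, z in units of pi rad (1.0 is pi rad), then the opening, from 0 (shut) to 1 (fully open). In form: [[[tx, ty, tz, wx, wy, wz, gripper], ...]]. A call has 1 to 12 rows; each row is the pose to reach, as a shift and turn from the pose commanded when the call began, along the tool's axes at that moment, turning the shorter way round; what a row does not reach only later rows make up. A row lasts 1/12 s, in which the tool goes at most 41.7 mm and 7.16 degrees, less where a joint would pass 70% of its speed; a pose out of reach is approached as far as the arm can. A call with a number of a shift or a turn outside -1 to 1 is refused whole. A call with a gripper value outside its range is refused whole. The fingers move at their own pace and stop on an object; "grip_force" is the grip in N (left out, the last holds). Time passes only in rows, so rows that repeat a pose let the fingers close. It gives the time, the measured TCP pose, the force, the opening and the grip force at its end, in the units of the state.
- get_obs(): the state, without advancing time (a new reading comes with each control period).
- eyes.read_camera(name): name is "scene" or "side" or "wrist"; returns a dict with "frame" (420x560x3 uint8, red, green, blue), "depth" (420x560 float32, m along the optical axis (not along the pixel's ray), 0 where there is no reading), "fx", "fy", "cx", "cy" (pixels), "origin" and "rotation" of the camera in the world; the wrist camera has in their place "mount" (4x4, takes a point from camera to tool coordinates, whose origin is the TCP and whose axes are the flange's). Camera axes: x right, y down, z forward; pixel columns grow to the right and rows downward; lengths in m; the calibration is good to about 2 mm. A picture is of the moment at which its call begins: read the wrist's pose just before it.
- env.sign_off(): hands the job in; it is judged then, once.
The state is a dict: "time_s": time; "qpos": joint angles; "joint_velocities": joint speeds; "effort": joint torques, N m; "tool_pos": TCP position; "tool_rot": TCP orientation; "force": force on the tool from outside, world axes, zero at the start; "wrist_torque": the same for the moment, N m; "grip_width": finger opening in m; "grasp_force": force on a finger pad.
Only numpy, scipy, OpenCV 4.12 (cv2) and the standard library are available. Lean on these libraries where they do the work, as an engineer would, in place of code of your own. Each camera call takes 0.05 s, during which the arm holds its last target. There are 200 camera calls.

## Working session

There is one attempt and no reset: what is moved stays moved. The work goes in short steps, Python scripts to look and compute and a tool call to move; the robot and the scene stay as the last step left them, time stands still between calls to the robot, and variables do not carry over. Pictures are saved under pics/ and viewed, at most 10 in all, crops included, and the job is handed in when it is done.

Besides the shell and the picture viewer there is one more tool, called after "Request:" in YAML: its name, and indented under it one key for each argument. servo_tool: Moves the arm, as the interface text tells. Shifts and turns lie within -1 to 1; 1 stands for 300 mm of shift or pi rad of turn. Its arguments: {"type":"object","properties":{"series":{"type":"array"},"grip_force":{"type":"number"}},"required":["series"]}

```bash
mkdir -p pics; cat > h.py <<'E'
import numpy as np, cv2
from cell import get_obs, eyes, env
from scipy.spatial.transform import Rotation as R
def cam(n):
    o=get_obs(); d=eyes.read_camera(n)
    if 'mount' in d:
        T=np.eye(4); T[:3,:3]=R.from_euler('xyz',o['tool_rot'],degrees=True).as_matrix(); T[:3,3]=o['tool_pos']
        M=T@np.array(d['mount']); d['origin']=M[:3,3]; d['rotation']=M[:3,:3]
    d['origin']=np.array(d['origin']); d['rotation']=np.array(d['rotation']); return d
def cloud(d):
    v,u=np.mgrid[:420,:560]; z=d['depth']
    p=np.stack([(u-d['cx'])/d['fx']*z,(v-d['cy'])/d['fy']*z,z],-1)
    return p@d['rotation'].T+d['origin']
def onplane(d,uv,z):
    uv=np.atleast_2d(uv).astype(float)
    r=np.c_[(uv[:,0]-d['cx'])/d['fx'],(uv[:,1]-d['cy'])/d['fy'],np.ones(len(uv))]@d['rotation'].T
    return d['origin']+r*((z-d['origin'][2])/r[:,2])[:,None]
def save(d,n): cv2.imwrite(f'pics/{n}.png',d['frame'][...,::-1])
E
python3 - <<'E'
from h import *
print(get_obs())
a=[]
for n in('scene','side'):
    d=cam(n); a.append(d['frame']); print(n,d['origin'],d['rotation'][:,2]); np.savez(f'{n}.npz',**{k:d[k] for k in d})
    save(d,n+'0')
E
```

```text
{'time_s': 0.0, 'qpos': array([-72.07335216,  18.43793497,  -4.0165218 ,  83.17488539,
         1.29532358,  78.54086603,  -3.26032948]), 'joint_velocities': array([ 0.04193899, -0.01744021,  0.00396332,  0.08021003, -0.03373567,
       -0.04377144, -0.02631266]), 'effort': array([-2.23014190e-04, -4.91287494e+01, -4.03892007e-01, -3.12529421e+01,
       -6.38487772e-02,  4.39742999e-02,  1.68816932e-04]), 'tool_pos': array([0.19120711, 0.62066031, 0.22147455]), 'tool_rot': array([-1.79891580e+02,  5.78673361e-03,  1.62883782e+02]), 'force': array([-0.85500779, -0.03879428,  0.3249524 ]), 'wrist_torque': array([-0.01829884,  0.00548796, -0.02844733]), 'grasp_force': 0.0, 'grip_width': 0.08668299313801456}Traceback (most recent call last):
  File "<stdin>", line 5, in <module>
IndexError: too many indices for array: array is 1-dimensional, but 2 were indexed
```

```bash
python3 - <<'E'
from h import *
for n in('scene','side','wrist'):
    d=eyes.read_camera(n); print(n,{k:d[k] for k in d if k not in('frame','depth')})
    np.savez(f'{n}.npz',**d); save(d,n+'0')
E
```

```text
scene {'fx': 410.709307371335, 'fy': 410.709307371335, 'cx': 275.3312276921738, 'cy': 210.53220583230527, 'origin': array([0.93395041, 0.33849073, 0.88196986]), 'rotation': array([-141.19710629,    0.24346069,  133.63894027])}
side {'fx': 402.7241348147339, 'fy': 402.7241348147339, 'cx': 278.39033820344997, 'cy': 211.57833584792192, 'origin': array([0.26868803, 0.84919383, 0.98572405]), 'rotation': array([-130.33514288,    1.19886931, -166.42369589])}
wrist {'fx': 347.6524291705231, 'fy': 347.6524291705231, 'cx': 277.6278915695386, 'cy': 209.47160949352497, 'mount': array([[-1.20307092e-03, -9.58998740e-01, -2.83407778e-01,
         7.78069423e-02],
       [ 9.99998232e-01, -1.56335478e-03,  1.04508943e-03,
        -2.03225071e-04],
       [-1.44530635e-03, -2.83406020e-01,  9.58998925e-01,
        -1.62487025e-01],
       [ 0.00000000e+00,  0.00000000e+00,  0.00000000e+00,
         1.00000000e+00]])}
```

View pics/scene0.png

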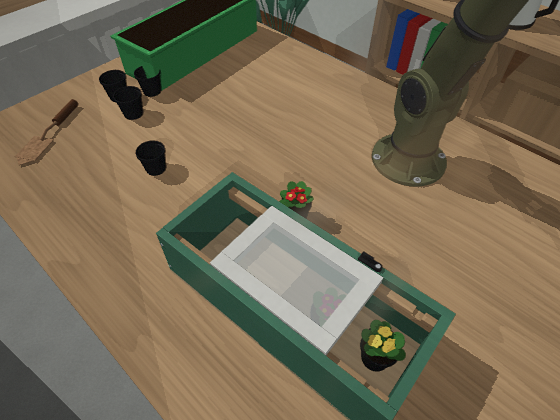

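View pics/side0.png

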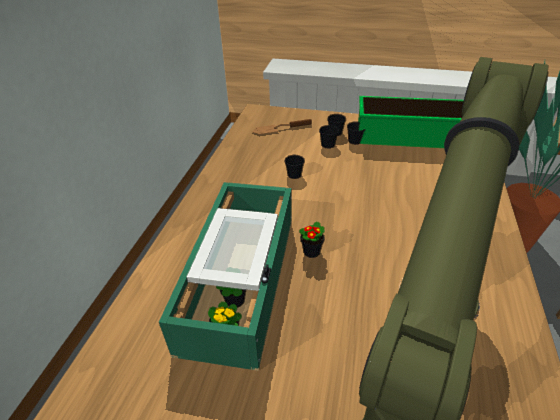

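The scene view shows the box's rim corners near (232,176), (452,317), (165,235) and off the bottom, the white cover (275,208)-(330,350), and the catch at (370,262). The side view shows the whole box (230,187)-(260,360), with the catch at (265,272).

```bash
sed -i "s/d\['origin'\]=np.array(d\['origin'\]); d\['rotation'\]=np.array(d\['rotation'\])/d['rotation']=np.array(d['rotation']) if np.ndim(d['rotation'])==2 else R.from_euler('xyz',d['rotation'],degrees=True).as_matrix()/" h.py
cat > m.py <<'E'
from h import *
def measure(n,verbose=True):
    d=cam(n); P=cloud(d); f=d['frame'].astype(int); hsv=cv2.cvtColor(d['frame'],cv2.COLOR_RGB2HSV)
    ok=d['depth']>0; x,y,z=P[...,0],P[...,1],P[...,2]
    inb=ok&(x>.2)&(x<1)&(y>-.6)&(y<.7)
    g=inb&(hsv[...,0]>65)&(hsv[...,0]<95)&(hsv[...,1]>80)&(abs(z-.16)<.004)
    g=cv2.morphologyEx(g.astype(np.uint8),cv2.MORPH_OPEN,np.ones((2,2)))>0
    r=cv2.minAreaRect(P[g][:,:2].astype(np.float32)*1000); print(n,'rim',r,np.median(z[g]),g.sum())
    w=inb&(hsv[...,1]<45)&(hsv[...,2]>140)&(abs(z-.163)<.008)
    w=cv2.morphologyEx(w.astype(np.uint8),cv2.MORPH_OPEN,np.ones((3,3)))>0
    r2=cv2.minAreaRect(P[w][:,:2].astype(np.float32)*1000); print(n,'cover',r2,np.median(z[w]),w.sum())
    b=inb&(f.max(-1)<60)&(z>.163)&(z<.195)
    print('catch',P[b].mean(0),b.sum())
    return d,P,g,w,b,r,r2
E
python3 - <<'E'
from m import *
for n in('scene','side'):
    d,P,g,w,b,r,r2=measure(n); q=P[b]; v=np.argwhere(b); print(np.c_[v[:, ::-1],(q*1000).round()].astype(int)[::max(1,len(q)//25)].tolist())
E
```

```text
scene rim ((667.6402587890625, 83.11775207519531), (566.6109619140625, 588.046630859375), 3.9587981700897217) 0.16055836949721425 6349
scene cover ((601.4105834960938, 70.94683074951172), (197.676025390625, 292.4068908691406), 3.694741725921631) 0.16418124575838855 12396
catch [0.48775765 0.16942483 0.17201468] 204
[[363, 252, 487, 152, 186], [362, 254, 488, 151, 180], [362, 255, 489, 152, 178], [360, 256, 488, 148, 168], [368, 256, 488, 164, 185], [363, 257, 488, 155, 173], [371, 257, 485, 170, 185], [364, 258, 488, 158, 172], [372, 258, 484, 172, 183], [364, 259, 489, 159, 170], [372, 259, 487, 174, 183], [365, 260, 488, 161, 167], [373, 260, 483, 175, 176], [367, 261, 490, 166, 171], [375, 261, 477, 178, 169], [369, 262, 487, 170, 167], [377, 262, 476, 182, 168], [371, 263, 487, 175, 169], [379, 263, 477, 187, 170], [372, 264, 487, 177, 168], [370, 265, 492, 176, 169], [371, 266, 492, 179, 168], [373, 267, 492, 183, 170], [375, 268, 490, 187, 168], [377, 269, 490, 191, 169], [378, 270, 490, 194, 169]]
side rim ((543.3726196289062, 333.1212158203125), (318.0863342285156, 1125.14501
[... 318 characters left out ...]
267, 268, 483, 163, 181], [264, 269, 493, 158, 169], [267, 269, 483, 164, 178], [270, 269, 477, 154, 168], [266, 270, 484, 170, 181], [269, 270, 480, 156, 166], [265, 271, 484, 177, 185], [268, 271, 482, 157, 163], [263, 272, 494, 167, 167], [266, 272, 482, 175, 179], [269, 272, 478, 163, 167], [265, 273, 486, 174, 173], [268, 273, 480, 167, 166], [264, 274, 490, 171, 165], [267, 274, 481, 171, 166], [262, 275, 493, 177, 166], [265, 275, 485, 176, 167], [268, 275, 478, 173, 166], [263, 276, 490, 180, 167], [266, 276, 482, 178, 167], [266, 277, 481, 183, 169], [267, 278, 477, 185, 168], [267, 279, 477, 189, 168], [263, 281, 485, 197, 167], [266, 281, 478, 194, 165], [265, 282, 480, 196, 163]]
```

```bash
python3 - <<'E'
from m import *
sc=[]
for n in('scene','side'):
    d,P,g,w,b,r,r2=measure(n)
    k,l,st,_=cv2.connectedComponentsWithStats(g.astype(np.uint8)); 
    g2=g&(P[...,0]>.44)&(P[...,0]<.8)&(P[...,1]>-.35)&(P[...,1]<.42)
    q=P[g2][:,:2]*1000; a=np.radians(r2[2]); ex=np.array([np.cos(a),np.sin(a)]); ey=np.array([-ex[1],ex[0]])
    print(n,[np.percentile(q@e,[0,.5,1,2,50,98,99,99.5,100]).round() for e in(ex,ey)], cv2.minAreaRect(q.astype(np.float32)))
    c=np.array(r2[0]); print('cover centre',c@ex,c@ey,'cv range', [np.percentile(P[w][:,:2]*1000@e,[.2,1,99,99.8]).round(1) for e in(ex,ey)])
    # red, pot, etc
    hsv=cv2.cvtColor(d['frame'],cv2.COLOR_RGB2HSV); x,y,z=np.moveaxis(P,-1,0)
    m=(z>.06)&(z<.13)&(y<.2)&(x<.52)&(x>.3)&(hsv[...,1]>150)&((hsv[...,0]<5)|(hsv[...,0]>172)); print('red',P[m].mean(0) if m.any() else 0)
    m=(z>.03)&(z<.08)&(abs(y+.25)<.2)&(x<.8)&(x>.3)&(d['frame'].max(-1)<50); print('pot',P[m].mean(0),P[m].min(0),P[m].max(0),m.sum())
E
```

```text
scene rim ((664.3756103515625, 81.96470642089844), (568.4664306640625, 587.6032104492188), 3.3807380199432373) 0.16060442765048832 6318
scene cover ((594.4666748046875, 70.99726867675781), (212.04515075683594, 291.59796142578125), 3.886190414428711) 0.1642116495648237 12395
catch [0.48764045 0.1694794  0.17192083] 203
scene [array([465., 487., 488., 489., 700., 724., 725., 725., 726.]), array([-257., -254., -253., -251.,  131.,  319.,  330.,  330.,  332.])] ((592.257080078125, 77.43405151367188), (260.8168029785156, 589.6703491210938), 4.102035999298096)
cover centre 597.9116111430761 30.54414629994947 cv range [array([507.6, 509.9, 702.5, 703.3]), array([-113.3, -110.1,  173.4,  175.4])]
red [ 0.40787307 -0.0951179   0.09822661]
pot [ 0.58749043 -0.17329546  0.053473  ] [ 0.39747127 -0.20040827  0.03003734] [ 0.6764097  -0.0791337   0.07817752] 162
side rim ((543.1875, 333.13671875), (317.74267578125, 1125.032958984375), 12.238011360168457) 0.1583532534854707 2409
side cover ((603.8992919921875, 71.53759765625), (200.3108367919922, 297.1001281738281), 3.8142547607421875) 0.16209306567831588 4918
catch [0.48360664 0.1715629  0.16956775] 87
side [array([484., 485., 485., 485., 599., 718., 719., 720., 721.]), array([-257., -252., -250., -248.,  202.,  321.,  321.,  322.,  323.])] ((598.1221923828125, 72.49014282226562), (236.09278869628906, 579.5575561523438), 3.485483169555664)
cover centre 607.3204586021907 31.20646263705036 cv range [array([508.5, 510.2, 702.4, 706.6]), array([-112.8, -108.6,  177.1,  178.5])]
red [ 0.40514415 -0.09020008  0.0922096 ]
pot [ 0.41940493 -0.08547602  0.05675434] [ 0.36659381 -0.20224757  0.03002619] [ 0.66068358 -0.05629926  0.07856554] 305
```

```bash
cat > t.py <<'E'
import sys
from h import *
# usage: t.py s t z yaw(deg)  [mm in box-aligned axes]  -> shift/turn units from measured pose
A=np.radians(3.8); ex=np.array([np.cos(A),np.sin(A)]); ey=np.array([-ex[1],ex[0]])
def st(o): p=np.array(o['tool_pos'])*1000; return p[:2]@ex,p[:2]@ey,p[2]
if __name__=='__main__':
    o=get_obs(); R0=R.from_euler('xyz',o['tool_rot'],degrees=True)
    print('t',o['time_s'],'stz',np.round(st(o),1),'rot',np.round(o['tool_rot'],2),'F(st z)',np.round([o['force'][:2]@ex,o['force'][:2]@ey,o['force'][2]],2))
    v=[float(a) for a in sys.argv[1:]]
    for i in range(0,len(v),4):
        s,t,z,yaw=v[i:i+4]; xy=s*ex+t*ey
        d=R0.inv().apply(np.r_[xy,z]-np.array(o['tool_pos'])*1000)/300
        w=(R0.inv()*R.from_euler('xyz',[180,0,yaw],degrees=True)).as_rotvec()/np.pi
        print(v[i:i+4],np.round(xy,1),'shift',d.round(3),'turn',w.round(4))
E
echo ok
```

```text
ok
```

Request:
servo_tool:
  series:
    - [[-0.97,-0.89,-0.09,0,0,0.383,0],[-0.97,-0.89,-0.09,0,0,0.383,0],[-0.97,-0.89,-0.09,0,0,0.383,0],[-0.97,-0.89,-0.09,0,0,0.383,0],[-0.97,-0.89,-0.09,0,0,0.383,0],[-0.97,-0.89,-0.09,0,0,0.383,0],[-0.97,-0.89,-0.09,0,0,0.383,0],[-0.97,-0.89,-0.09,0,0,0.383,0],[-0.97,-0.89,-0.09,0,0,0.383,0],[-0.97,-0.89,-0.09,0,0,0.383,0],[-0.97,-0.89,-0.09,0,0,0.383,0],[-0.97,-0.89,-0.09,0,0,0.383,0]]

```text
time_s: 1.4
tool_pos: [0.3916, 0.2794, 0.2501]
tool_rot: [180.0, -0.1, 93.8]
force: [-0.1, 0.3, -0.3]
grip_width: 0.015
grasp_force: 0.0
```

```bash
python3 t.py 605 -160 250 93.8 590 60 250 93.8
```

```text
t 1.4 stz [409.2 252.9 250.1] rot [ 1.7997e+02 -8.0000e-02  9.3800e+01] F(st z) [-0.13  0.3  -0.26]
[605.0, -160.0, 250.0, 93.8] [ 614.3 -119.6] shift [-1.376e+00  6.530e-01 -1.000e-03] turn [ 0.0002 -0.0004 -0.    ]
[590.0, 60.0, 250.0, 93.8] [584.7  99. ] shift [-0.643  0.603 -0.   ] turn [ 0.0002 -0.0004 -0.    ]
```

Request:
servo_tool:
  series:
    - [[-0.9,0.653,0,0,0,0,0],[-0.9,0.653,0,0,0,0,0],[-0.9,0.653,0,0,0,0,0],[-0.9,0.653,0,0,0,0,0],[-0.9,0.653,0,0,0,0,0],[-0.9,0.653,0,0,0,0,0],[-0.9,0.653,0,0,0,0,0],[-0.9,0.653,0,0,0,0,0],[-0.9,0.653,0,0,0,0,0],[-0.9,0.653,0,0,0,0,0]]

```text
time_s: 2.23
tool_pos: [0.6056, 0.0236, 0.2485]
tool_rot: [-179.9, 0.1, 93.8]
force: [0.2, 0.4, 0.9]
grip_width: 0.0003
grasp_force: 0.0
```

Request:
servo_tool:
  series:
    - [[-0.47,0,0,0,0,0,0],[-0.47,0,0,0,0,0,0],[-0.47,0,0,0,0,0,0],[-0.47,0,0,0,0,0,0],[-0.47,0,0,0,0,0,0],[-0.47,0,0,0,0,0,0]]

```text
time_s: 2.73
tool_pos: [0.6146, -0.1142, 0.2493]
tool_rot: [-180.0, -0.1, 94.0]
force: [-0.4, 1.4, 0.1]
grip_width: 0.0002
grasp_force: 0.0
```

```bash
python3 t.py 605 -160 145 93.8; python3 - <<'E'
from m import *
d=cam('wrist'); save(d,'w1')
d=cam('scene'); P=cloud(d); save(d,'s1')
E
```

```text
t 2.7333 stz [ 605.7 -154.6  249.3] rot [-1.7999e+02 -1.1000e-01  9.4040e+01] F(st z) [-0.33  1.41  0.1 ]
[605.0, -160.0, 145.0, 93.8] [ 614.3 -119.6] shift [-0.019 -0.002  0.348] turn [-0.     -0.0006  0.0013]
```

View pics/w1.png

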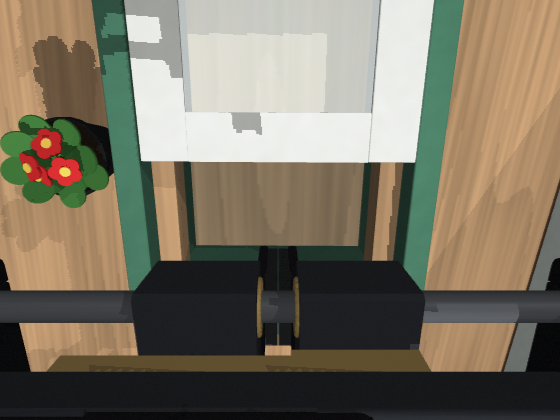

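The wrist view shows the cover's -y top edge on row ~161, columns 140-416, with the closed fingers below at column 278. The red pot is clear to the left at (60,160).

```bash
python3 - <<'E'
from t import *
d=cam('wrist'); P=cloud(d)
for uv,z in(((141,161),164.5),((416,162),164.5),((128,200),160),((150,200),160),((408,200),160),((427,200),160)):
    p=onplane(d,uv,z/1000)[0]*1000; print(uv,'s,t',p[:2]@ex,p[:2]@ey,'depth pt z',P[uv[1]-3,uv[0]+(5 if uv[0]<300 else -5),2])
E
```

```text
(141, 161) s,t 508.5987288897504 -112.0195828925101 depth pt z 0.16448002685205054
(416, 162) s,t 704.5487019021814 -111.44053609489623 depth pt z 0.16373654605805846
(128, 200) s,t 494.0626954760164 -142.0133368107888 depth pt z 0.16173615198037267
(150, 200) s,t 510.5417364620374 -141.90375822020536 depth pt z 0.13717689274603134
(408, 200) s,t 703.7216383466416 -140.61919430683702 depth pt z 0.14606669550632323
(427, 200) s,t 717.9426539320714 -140.5246306216178 depth pt z 0.1603862774296197
```

Request:
servo_tool:
  series:
    - [[0,0,0.348,0,0,0,0],[0,0,0.348,0,0,0,0],[0,0,0.348,0,0,0,0],[0,0,0.348,0,0,0,0],[0,0,0.348,0,0,0,0],[0,0,0.348,0,0,0,0]]

```text
time_s: 3.38
tool_pos: [0.616, -0.1151, 0.1471]
tool_rot: [179.8, 0.0, 94.1]
force: [0.3, -0.5, 1.5]
grip_width: 0.0004
grasp_force: 0.0
```

```bash
python3 t.py 605 -126 147 93.8 605 -4 147 93.8
```

```text
t 3.3833 stz [ 607.  -155.7  147.1] rot [179.83   0.    94.05] F(st z) [ 0.26 -0.54  1.51]
[605.0, -126.0, 147.0, 93.8] [612.  -85.6] shift [ 0.099 -0.006  0.   ] turn [0.0009 0.     0.0014]
[605.0, -4.0, 147.0, 93.8] [603.9  36.1] shift [ 0.506 -0.005  0.   ] turn [0.0009 0.     0.0014]
```

Request:
servo_tool:
  series:
    - [[0.04,0,0,0,0,0,0],[0.08,0,0,0,0,0,0],[0.1,0,0,0,0,0,0],[0.11,0,0,0,0,0,0],[0.12,0,0,0,0,0,0],[0.13,0,0,0,0,0,0],[0.14,0,0,0,0,0,0],[0.15,0,0,0,0,0,0],[0.16,0,0,0,0,0,0],[0.17,0,0,0,0,0,0],[0.18,0,0,0,0,0,0],[0.19,0,0,0,0,0,0]]

```text
time_s: 4.38
tool_pos: [0.6116, -0.0627, 0.1468]
tool_rot: [179.8, 0.2, 93.8]
force: [1.1, -6.9, 4.7]
grip_width: 0.0003
grasp_force: 3.3
```

```bash
python3 t.py
```

```text
t 4.3833 stz [ 606.1 -103.1  146.8] rot [179.83   0.24  93.8 ] F(st z) [ 0.64 -6.91  4.68]
```

Request:
servo_tool:
  series:
    - [[0.01,0,0,0,0,0,0],[0.02,0,0,0,0,0,0],[0.03,0,0,0,0,0,0],[0.04,0,0,0,0,0,0],[0.05,0,0,0,0,0,0],[0.06,0,0,0,0,0,0],[0.07,0,0,0,0,0,0],[0.08,0,0,0,0,0,0],[0.09,0,0,0,0,0,0],[0.1,0,0,0,0,0,0],[0.11,0,0,0,0,0,0],[0.12,0,0,0,0,0,0]]

```text
time_s: 5.38
tool_pos: [0.6091, -0.0269, 0.1468]
tool_rot: [179.8, 0.2, 93.8]
force: [0.9, -6.4, 5.0]
grip_width: 0.0005
grasp_force: 3.4
```

Request:
servo_tool:
  series:
    - [[0.01,0,0,0,0,0,0],[0.02,0,0,0,0,0,0],[0.03,0,0,0,0,0,0],[0.04,0,0,0,0,0,0],[0.05,0,0,0,0,0,0],[0.06,0,0,0,0,0,0],[0.07,0,0,0,0,0,0],[0.08,0,0,0,0,0,0],[0.09,0,0,0,0,0,0],[0.1,0,0,0,0,0,0],[0.11,0,0,0,0,0,0],[0.12,0,0,0,0,0,0]]

```text
time_s: 6.38
tool_pos: [0.6067, 0.0089, 0.1468]
tool_rot: [179.8, 0.2, 93.8]
force: [0.1, -6.9, 5.1]
grip_width: 0.0005
grasp_force: 3.5
```

```bash
python3 t.py; python3 - <<'E'
from m import *
d,P,g,w,b,r,r2=measure('scene'); save(d,'s2')
E
```

```text
t 6.3833 stz [606.  -31.4 146.8] rot [179.84   0.23  93.78] F(st z) [-0.38 -6.93  5.09]
scene rim ((668.2801513671875, 82.69711303710938), (563.1748657226562, 587.0014038085938), 3.6913328170776367) 0.16061111694565722 5747
scene cover ((595.0595703125, 165.1316680908203), (197.67288208007812, 290.5195617675781), 3.738929271697998) 0.1642662895505973 14281
catch [0.49313522 0.16332814 0.17151019] 211
```

View pics/s2.png

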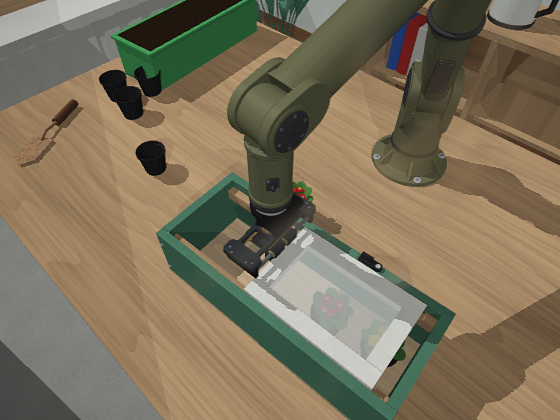

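The cover has slid straight towards +y (its far end near (395,375)), with the catch at (370,262) clear and the pots in place. About 28 mm remain.

Request:
servo_tool:
  series:
    - [[0.007,0,0,0,0,0,0],[0.014,0,0,0,0,0,0],[0.021,0,0,0,0,0,0],[0.028,0,0,0,0,0,0],[0.035,0,0,0,0,0,0],[0.042,0,0,0,0,0,0],[0.049,0,0,0,0,0,0],[0.056,0,0,0,0,0,0],[0.063,0,0,0,0,0,0],[0.07,0,0,0,0,0,0]]

```text
time_s: 7.27
tool_pos: [0.6049, 0.0308, 0.1462]
tool_rot: [179.9, 0.2, 93.8]
force: [-0.1, -5.6, 3.8]
grip_width: 0.0004
grasp_force: 3.2
```

Request:
servo_tool:
  series:
    - [[0.003,0,0,0,0,0,0],[0.006,0,0,0,0,0,0],[0.009,0,0,0,0,0,0],[0.012,0,0,0,0,0,0],[0.015,0,0,0,0,0,0]]

```text
time_s: 7.68
tool_pos: [0.6048, 0.0318, 0.1463]
tool_rot: [179.9, 0.4, 93.7]
force: [0.8, -12.3, 3.8]
grip_width: 0.0004
grasp_force: 6.3
```

Force has risen to 12 N with little motion: probably seated. I'll ease off and check.

Request:
servo_tool:
  series:
    - [[-0.02,0,0,0,0,0,0],[-0.05,0,0,0,0,0,0],[-0.08,0,0,0,0,0,0],[-0.1,0,0,0,0,0,0]]

```text
time_s: 8.02
tool_pos: [0.6058, 0.0075, 0.145]
tool_rot: [-180.0, -0.0, 93.9]
force: [-0.4, -0.1, -0.2]
grip_width: 0.0004
grasp_force: 0.0
```

```bash
python3 t.py; python3 - <<'E'
from m import *
from t import ex,ey
for n in('scene','side','wrist'):
    d=cam(n); P=cloud(d); hsv=cv2.cvtColor(d['frame'],cv2.COLOR_RGB2HSV)
    w=(hsv[...,1]<45)&(hsv[...,2]>140)&(abs(P[...,2]-.163)<.01)&(d['depth']>0)
    q=P[w]*1000; s=q[:,:2]@ex-606; t=q[:,:2]@ey
    A=np.c_[s,t-150,np.ones(len(s))]; k=(abs(s)<100)&(t<300)&(t>-30)
    c=np.linalg.lstsq(A[k],q[k,2],rcond=None)[0]; print(n,k.sum(),'z centre',c[2],'slope/100mm',c[:2]*100,'t range',np.percentile(t[k],[.3,99.7]))
    g=(hsv[...,0]>65)&(hsv[...,0]<95)&(hsv[...,1]>80)&(abs(P[...,2]-.16)<.005); q=P[g]*1000; s=q[:,:2]@ex-606
    print('rim z near/far',[(np.median(q[m,2]),m.sum()) for m in((abs(s+110)<8),(abs(s-110)<8)) if m.any()])
    save(d,n+'3')
E
```

```text
t 8.0167 stz [604.9 -32.7 145. ] rot [-1.7997e+02 -3.0000e-02  9.3940e+01] F(st z) [-0.4  -0.06 -0.18]
scene 14632 z centre 158.28264457959264 slope/100mm [0.16446465 0.17967328] t range [  4.87504903 292.44989019]
rim z near/far [(np.float64(160.64305929525779), np.int64(742)), (np.float64(160.72217688409552), np.int64(2591))]
side 5885 z centre 156.34258193439243 slope/100mm [-0.01327656  0.13204291] t range [  5.07464703 294.37229301]
rim z near/far [(np.float64(158.45268933640244), np.int64(749)), (np.float64(158.766324297678), np.int64(633))]
wrist 96445 z centre 155.76616812460352 slope/100mm [-0.02752594 -2.14721721] t range [ 3.0002844  83.50727466]
rim z near/far [(np.float64(160.26689888730178), np.int64(9681)), (np.float64(160.20400782561637), np.int64(9806))]
```

View pics/wrist3.png

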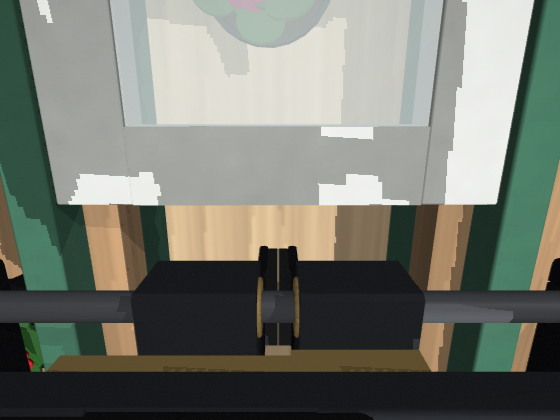

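The wrist view shows the cover's -y edge at row ~205, with its top level below the rim; depth agrees in the scene and side views (about 2 mm below the rim, near-zero slope). It is seated; now the catch.

Request:
servo_tool:
  series:
    - [[-0.03,0,-0.14,0,0,0,0],[-0.03,0,-0.28,0,0,0,0],[-0.03,0,-0.38,0,0,0,0],[0.1,-0.13,-0.38,0,0,0,0],[0.2,-0.25,-0.38,0,0,0,0],[0.3,-0.37,-0.38,0,0,0,0],[0.4,-0.46,-0.38,0,0,0,0],[0.5,-0.5,-0.38,0,0,0,0],[0.5,-0.5,-0.38,0,0,0,0],[0.5,-0.5,-0.38,0,0,0,0],[0.5,-0.5,-0.38,0,0,0,0]]

```text
time_s: 9.08
tool_pos: [0.4457, 0.1482, 0.2594]
tool_rot: [180.0, -0.0, 94.1]
force: [0.4, -0.5, -0.1]
grip_width: 0.0003
grasp_force: 0.0
```

```bash
python3 t.py; python3 - <<'E'
from m import *
from t import ex,ey
d=cam('wrist'); P=cloud(d); save(d,'w4'); f=d['frame']
q=P*1000; s=q[...,:2]@ex; t=q[...,:2]@ey; z=q[...,2]
m=(f.max(-1)<70)&(d['depth']>0)&(z>163)&(z<190)&(t>90)&(t<200)&(s>450)&(s<540)
for lo,hi in((164,171),(178,187)):
    k=m&(z>lo)&(z<hi)
    if k.sum()>5:
        Q=np.c_[s[k],t[k]].astype(np.float32); print(lo,k.sum(),cv2.minAreaRect(Q),Q.mean(0),Q.min(0),Q.max(0))
v,u=np.nonzero(m); print(u.min(),u.max(),v.min(),v.max())
E
```

```text
t 9.0833 stz [454.5 118.4 259.4] rot [ 1.7996e+02 -2.0000e-02  9.4100e+01] F(st z) [ 0.36 -0.54 -0.11]
164 1033 ((494.87353515625, 138.2520751953125), (50.95492935180664, 18.264894485473633), 89.64437103271484) [493.81198 140.01314] [485.6186  112.78256] [504.0518  163.74112]
178 323 ((494.6883544921875, 129.1482696533203), (25.612016677856445, 6.027022838592529), 89.7140121459961) [494.4514  129.52661] [491.66232 116.35236] [497.7126  141.95529]
318 345 153 222
```

View pics/w4.png

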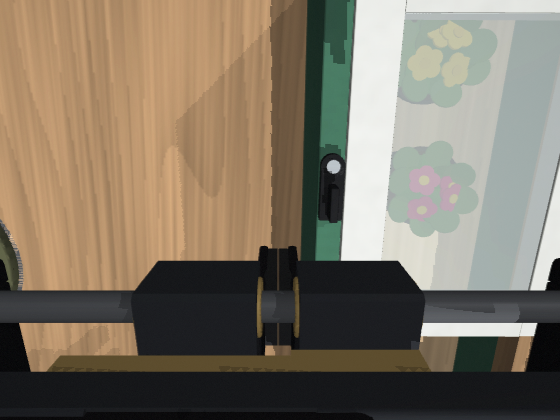

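The wrist view shows the catch pin head at (334,166) and the wing towards (334,203): wing centre measured 25.6 x 6 mm at angle ~0, pin at s=494.7, t=155. Lower beside it, outboard.

Request:
servo_tool:
  series:
    - [[0,0,0.13,0,0,0,0],[0,0,0.25,0,0,0,0],[0,0,0.285,0,0,0,0],[0,0,0.285,0,0,0,0],[0,0,0.285,0,0,0,0]]

```text
time_s: 9.55
tool_pos: [0.4469, 0.1466, 0.1743]
tool_rot: [180.0, 0.0, 93.8]
force: [0.5, 0.2, 1.2]
grip_width: 0.0005
grasp_force: 0.0
```

```bash
python3 t.py 466.7 119 174 93.8 492 118 174 93.8 506 127 174 93.8 513 137 174 93.8 514.7 142.6 174 93.8
```

```text
t 9.55 stz [455.6 116.6 174.3] rot [1.800e+02 3.000e-02 9.383e+01] F(st z) [0.51 0.2  1.18]
[466.7, 119.0, 174.0, 93.8] [457.8 149.7] shift [0.008 0.037 0.001] turn [0.     0.0002 0.0002]
[492.0, 118.0, 174.0, 93.8] [483.1 150.3] shift [0.005 0.121 0.001] turn [0.     0.0002 0.0002]
[506.0, 127.0, 174.0, 93.8] [496.5 160.3] shift [0.034 0.168 0.001] turn [0.     0.0002 0.0002]
[513.0, 137.0, 174.0, 93.8] [502.8 170.7] shift [0.068 0.191 0.001] turn [0.     0.0002 0.0002]
[514.7, 142.6, 174.0, 93.8] [504.1 176.4] shift [0.086 0.197 0.001] turn [0.     0.0002 0.0002]
```

Request:
servo_tool:
  series:
    - [[0.008,0.037,0,0,0,0,0],[0.008,0.055,0,0,0,0,0],[0.007,0.07,0,0,0,0,0],[0.006,0.085,0,0,0,0,0],[0.005,0.1,0,0,0,0,0],[0.005,0.112,0,0,0,0,0],[0.006,0.122,0,0,0,0,0],[0.01,0.134,0,0,0,0,0],[0.016,0.145,0,0,0,0,0],[0.024,0.156,0,0,0,0,0],[0.034,0.168,0,0,0,0,0]]

```text
time_s: 10.47
tool_pos: [0.4959, 0.1607, 0.1736]
tool_rot: [-180.0, 0.0, 93.9]
force: [-3.0, -1.6, 1.6]
grip_width: 0.0006
grasp_force: 1.4
```

```bash
python3 t.py 513 137 174 93.8 514.7 142.6 174 93.8; python3 - <<'E'
from m import *
d=cam('wrist'); save(d,'w5')
E
```

```text
t 10.4667 stz [505.5 127.5 173.6] rot [-1.7999e+02  3.0000e-02  9.3910e+01] F(st z) [-3.07 -1.38  1.58]
[513.0, 137.0, 174.0, 93.8] [502.8 170.7] shift [ 0.032  0.025 -0.001] turn [-0.0001  0.0002  0.0006]
[514.7, 142.6, 174.0, 93.8] [504.1 176.4] shift [ 0.05   0.031 -0.001] turn [-0.0001  0.0002  0.0006]
```

View pics/w5.png

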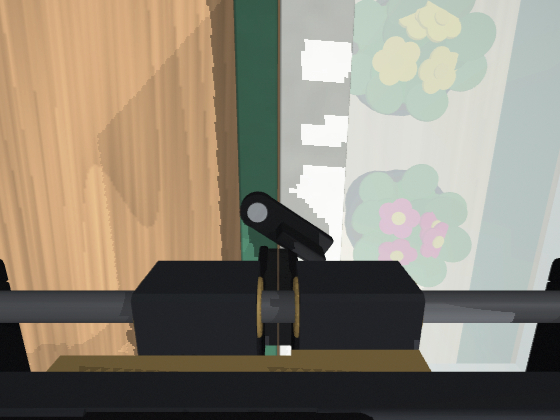

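The catch has turned about 60° (pin (257,212), end (328,245)) and is clear over the seated cover. Continue to the stop.

Request:
servo_tool:
  series:
    - [[0.008,0.008,0,0,0,0,0],[0.016,0.014,0,0,0,0,0],[0.024,0.02,0,0,0,0,0],[0.032,0.025,0,0,0,0,0],[0.038,0.028,0,0,0,0,0],[0.044,0.03,0,0,0,0,0],[0.048,0.03,0,0,0,0,0],[0.051,0.03,0,0,0,0,0]]

```text
time_s: 11.18
tool_pos: [0.5038, 0.1753, 0.1735]
tool_rot: [-180.0, 0.1, 93.9]
force: [-0.7, -7.4, -0.1]
grip_width: 0.0006
grasp_force: 3.2
```

```bash
python3 t.py; cat > a.py <<'E'
from m import *
from t import ex,ey
d=cam('wrist'); P=cloud(d); save(d,'w6'); f=d['frame']
q=P*1000; s=q[...,:2]@ex; t=q[...,:2]@ey; z=q[...,2]
m=(f.max(-1)<70)&(d['depth']>0)&(t>142)&(t<190)&(s>475)&(s<560)
for lo,hi in((164,172),(177,187)):
    k=m&(z>lo)&(z<hi)
    if k.sum()>5: print(lo,k.sum(),cv2.minAreaRect(np.c_[s[k],t[k]].astype(np.float32)))
E
python3 a.py
```

```text
t 11.1833 stz [514.3 141.5 173.5] rot [-1.80e+02  1.40e-01  9.39e+01] F(st z) [-1.21 -7.32 -0.12]
164 1921 ((511.5114440917969, 155.4640350341797), (50.54936981201172, 18.44032096862793), 1.416062593460083)
177 1048 ((519.448486328125, 154.6761932373047), (28.54996681213379, 8.54265022277832), 1.7386258840560913)
```

At the stop: the bar measures about 91.5° with 7 N of resistance. Back off and verify.

Request:
servo_tool:
  series:
    - [[-0.02,0,0,0,0,0,0],[-0.05,0,0,0,0,0,0],[-0.05,0,0,0,0,0,0],[-0.05,0,-0.1,0,0,0,0],[-0.05,0,-0.22,0,0,0,0],[-0.05,0,-0.3,0,0,0,0],[-0.05,0,-0.35,0,0,0,0],[-0.05,0,-0.35,0,0,0,0],[-0.05,0,-0.35,0,0,0,0]]

```text
time_s: 11.98
tool_pos: [0.5052, 0.1623, 0.2795]
tool_rot: [179.9, -0.1, 93.9]
force: [-0.7, 0.5, -0.8]
grip_width: 0.0002
grasp_force: 0.0
```

```bash
python3 t.py; python3 a.py; python3 - <<'E'
from m import *
measure('scene'); d=cam('side'); save(d,'side6')
E
```

```text
t 11.9833 stz [514.8 128.5 279.5] rot [ 1.7987e+02 -1.0000e-01  9.3940e+01] F(st z) [-0.67  0.56 -0.82]
164 878 ((511.3107604980469, 155.4749755859375), (49.80997848510742, 18.106048583984375), 1.8046798706054688)
177 308 ((520.9649047851562, 155.628173828125), (25.102703094482422, 6.375899314880371), 1.8378982543945312)
scene rim ((668.481201171875, 82.7254638671875), (562.90771484375, 587.4627685546875), 3.707902669906616) 0.16056167793994025 6563
scene cover ((592.7611694335938, 187.85316467285156), (197.424072265625, 290.4086608886719), 3.8041598796844482) 0.15834252272387672 13957
catch [0.5071618  0.19148291 0.17224117] 177
```

View pics/side6.png

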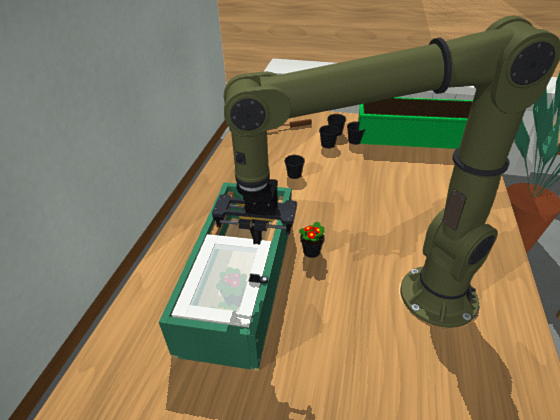

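The side view shows the cover seated, the catch across its bar at (258,279), the pots undisturbed and the gripper clear.

```bash
python3 -c "
from cell import env
print(env.sign_off())"
```

```text
the job is handed in; nothing more can be done
None
```

The cover is seated level about 2 mm below the rim, the catch is turned fully in over its frame to the stop, no pot was touched, and the job was handed in at about 12 s; the hand-in returned no verdict.

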